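# Fit bobbin and guide rod to the rewinding stand

## Task

Get the little green rewinding stand ready: first put the empty yellow bobbin onto the stand's upright spindle, hub upwards, right down on the base plate, and let go of it. Then take the long rod with the orange head out of the socket rack and thread it from above, foot first, through the stand's upper brass eye and then the lower one, and finish still gripping it there so that I can do up the set screws: rod upright through both eyes, its foot poking out below the lower eye about halfway to the base plate, carried by your grip alone, not resting on the plate nor forced hard against the eyes. Leave the other rods and tools on the table where they are.

Things in the scene. Friction and masses are not known exactly. Their poses are not given: they have to be found in the camera images.
- stand: Fixed green stand. Base plate 110 (x) x 260 (y) x 10 mm; origin at the centre of its underside, z up. At its y = -60 mm a vertical steel spindle, 14 mm diameter, the last 10 mm tapering to 6 mm, top at z = 102 mm. At its y = +60 mm two brass eyes, coaxial and vertical, on short arms from a 22 mm square post at y = +108 mm, top at z = 118 mm.
- spindle_seat (a point): The point where the spindle's axis meets the top of the base plate (10 mm above the table); axes as the stand. The bobbin's origin comes here when fully home.
- lower_eye (a point): On the common vertical axis of the eyes, at the bottom end of the lower eye, 40 mm above the table and 30 mm above the base plate; axes as the stand. This eye reaches from z = 40 to 64 mm above the table: an open tube, 16 mm bore (2 mm play all round the rod), its top 10 mm flared to 29 mm inside.
- upper_eye (a point): On the common vertical axis of the eyes, at the centre of the upper eye's top rim, 125 mm above the table; axes as the stand. This eye reaches from z = 95 to 125 mm: an open tube, 16 mm bore, its top 12 mm flared to 29 mm inside, 38 mm outside.
- bobbin: Loose yellow plastic bobbin, about 180 g, standing on the table; origin at the centre of its underside, z up along its axis. Flanges 80 mm diameter at z = 0 to 6 and 44 to 50 mm; core and hub 36 mm diameter, the hub standing free from z = 50 to 76 mm for gripping from above; bore 22 mm right through.
- rack: Fixed steel rod rack: plate 210 (x) x 60 (y) x 6 mm, origin at the centre of its underside, with three upright pipe sockets at its own x = -70, 0 and +70 mm (outside 25 mm, bore 15 mm, top at z = 50 mm, floor at z = 8 mm). One rod stands in each, in any order.
- guide_rod: Loose steel rod with an orange head, about 170 g, upright in one of the rack's sockets, foot 8 mm above the table; origin at the centre of its foot, z up along the rod. 180 mm long: shank 12 mm diameter (lowest 7 mm taper to 8 mm) up to z = 140 mm, then the round head, 18 mm diameter, to z = 180 mm, for gripping from above.
- blue_rod: Another rod in the rack, blue head, 110 mm long (head 16 mm diameter, top 30 mm); origin at its foot. To be left alone.
- black_rod: As the blue rod, with a black head. To be left alone.
- hammer: Hammer lying on the table beyond the stand; to be left alone.
- wrench: Wrench lying at the left of the table; to be left alone.
- can: Blue paint can standing at the right, 66 mm diameter, 150 mm high; to be left alone.
- tape: Yellow tape measure, 70 x 60 x 34 mm, lying at the left; to be left alone.
- magnet: Square red welding magnet, 100 x 100 x 20 mm, lying at the back; to be left alone.
Not all that is in view belongs to the job. What is shaped like the guide_rod but black or red is not meant.

How it is judged:
On the way, in this order (a step that is already met when the one before it is completed fails the run):
1. the bobbin sits on the spindle, down on the base plate, and is let go (horizontal distance between bobbin and spindle_seat below 0.007 m and z of bobbin in the frame of spindle_seat between -0.004 and 0.004 m and angle between bobbin's own z axis and vertical below 0.06 rad and contact force between the fingers and bobbin below 0.3 N), for 0.2 s.
2. the rod's foot is through the upper eye's mouth, not yet in the lower eye (horizontal distance between guide_rod and upper_eye below 0.012 m and z of guide_rod in the frame of upper_eye below -0.008 m and z of guide_rod in the frame of lower_eye above 0.014 m), for 0.05 s.
At the end, for the whole second after the job is handed in: Bobbin within 7 mm of the spindle axis and 4 mm of its seat, upright to 0.06 rad, let go; rod gripped (over 2 N), upright to 0.07 rad, foot within 7 mm of the eyes' axis and 3 to 27 mm below the lower eye, pressing on the stand under 12 N; both at rest (all of step 1 and linear speed of each of bobbin, guide_rod below 0.03 m/s and horizontal distance between guide_rod and lower_eye below 0.007 m and z of guide_rod in the frame of lower_eye between -0.027 and -0.003 m and angle between guide_rod's own z axis and vertical below 0.07 rad and contact force between the fingers and guide_rod above 2 N and contact force between guide_rod and stand below 12 N); the arm keeps its last pose, push and grip.
It fails at once if the blue or black rod is moved by more than 30 mm (distance of any of blue_rod, black_rod from where it was at the start of the episode above 0.03 m).
It fails at once if a tool or the can is moved by more than 30 mm (distance of any of hammer, wrench, can, tape, magnet from where it was at the start of the episode above 0.03 m).
It also fails if it takes over 69 s, if anything falls off the work surface, if the arm or the gripper's body presses on something with over 40 N, if the wrist force passes 120 N, or if a joint passes its speed limit or range.

## Robot

A 7-joint arm with a two-finger parallel gripper is mounted at the origin on the work surface. World frame = base frame: x ahead of the robot, y to its left, z up, the work surface at z = 0. Lengths are in m, angles in rad, forces in N, time in s.
With the tool pointing down it reaches from about 0.35 to 0.9 m from the base axis. Payload 19.9 kg.
Tool frame: the origin (TCP) lies between the finger pads; the fingertips stand 19 mm ahead of it and the grasp point (between the pads) is the TCP; z points along the fingers, y is the line along which they close (so a half turn about z gives the same grasp; the last joint's range is limited). The gripper opens to 94 mm and grips with 3 to 60 N. Pads are 16 mm wide; open, the fingers measure 119 mm over their backs; the gripper's body (75 mm by 177 mm) begins 78 mm behind the grasp point.
Start: joints at [-1.23, 0.417, -0.01, 1.614, 0.005, 1.111, -0.053], TCP at [0.233, 0.58, 0.224] pointing down, gripper open.
Joint ranges: [-2.81, 2.81], [-0.39, 2.02], [-1.27, 1.25], [0.06, 2.57], [-1.19, 4.33], [0.19, 2], [-2.82, 2.82]. Speed limits (rad/s): [1.89, 1.89, 2.39, 2.39, 3.01, 3.01, 3.01].

## Interface

Orientations are given as a 3x3 rotation matrix whose columns are the frame's x, y, z axes.
In Python, from rig import robot gives the robot as it stands. Calls block until the motion is done:
- robot.move_ptp(position, orientation): joint-space move of the TCP to a pose.
- robot.move_linear(position, velocity=0.15, frame=None, threshold=None): straight line of the TCP; frame=None keeps the orientation; velocity is the mean speed in m/s. With threshold (N) it stops when the force on the tool has changed by that much, and returns True; else False.
- robot.goto_joints(angles): joint-space move.
- robot.gripper_to(opening): finger opening in m; the grip force is fixed at half the most; returns when the fingers have stopped.
- robot.pause(seconds).
- robot.ik(position, orientation): joint angles nearest the present ones, or None.
- robot.get_state(): the state.
- robot.grab_frame(name): name is "scene" or "top"; returns the picture (384x512x3 uint8, red, green, blue); there is no depth.
- robot.camera_info(name): a dict with "fx", "fy", "cx", "cy" (pixels), "rvec" (rotation vector, rad) and "tvec" (3), from world to camera coordinates, as OpenCV has them. Camera axes: x right, y down, z forward; pixel columns grow to the right and rows downward; lengths in m; the calibration is good to about 2 mm. A picture is of the moment at which its call begins. camera_info takes no time and is no camera call.
A pose or a line that the arm cannot do raises robot.PlanningError and nothing moves.
- robot.sign_off(): hands the job in; it is judged then, once.
The state is a dict: "time": time; "qpos": joint angles; "joint_vel": joint speeds; "effort": joint torques, N m; "ee_pos": TCP position; "tool_rot": TCP orientation; "force": force on the tool from outside, world axes, zero at the start; "moment": the same for the moment, N m; "opening": finger opening in m; "grasp_force": force on a finger pad.
Only numpy, scipy, OpenCV 4.12 (cv2) and the standard library are available. Lean on these libraries where they do the work, as an engineer would, in place of code of your own. Each camera call takes 0.05 s, during which the arm holds its last target. There are 200 camera calls.

## Working session

There is one attempt and no reset: what is moved stays moved. The work goes in short steps, each a Python script; the robot and the scene stay as the last script left them, time stands still between calls to the robot, and variables do not carry over. Pictures are saved under pics/ and viewed, at most 10 in all, crops included, and the job is handed in when it is done.

```bash
mkdir -p pics
cat > h.py <<'E'
import numpy as np, cv2
from rig import robot
def cam(n):
    c=robot.camera_info(n); K=np.array([[c['fx'],0,c['cx']],[0,c['fy'],c['cy']],[0,0,1.]])
    return K,np.array(c['rvec'],float),np.array(c['tvec'],float)
def ray(n,uv):
    K,r,t=cam(n); R=cv2.Rodrigues(r)[0]; d=R.T@np.linalg.inv(K)@np.array([uv[0],uv[1],1.]); return -R.T@t,d
def onz(n,uv,z):
    o,d=ray(n,uv); return o+d*(z-o[2])/d[2]
def proj(n,p):
    K,r,t=cam(n); return cv2.projectPoints(np.array(p,float).reshape(-1,1,3),r,t,K,None)[0].reshape(-1,2)
def grab(n,f=None):
    im=cv2.cvtColor(np.asarray(robot.grab_frame(n)),cv2.COLOR_RGB2BGR)
    if f: cv2.imwrite(f,im)
    return im
E
python3 - <<'E'
from h import *
a=grab('scene','pics/s0.png');b=grab('top','pics/t0.png')
for n in('scene','top'): print(n,cam(n)[0][0],ray(n,(256,192)))
E
```

```text
scene [430.00097233   0.         247.5183329 ] (array([1.40803721, 0.82730488, 0.9139176 ]), array([-0.60879015, -0.56161722, -0.56068946]))
top [358.21359242   0.         258.83885773] (array([0.43028379, 0.03135255, 1.11592373]), array([ 0.16918879,  0.00364896, -0.98567838]))
```

View pics/s0.png

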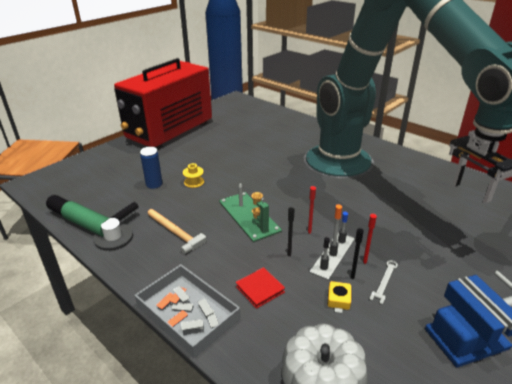

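View pics/t0.png

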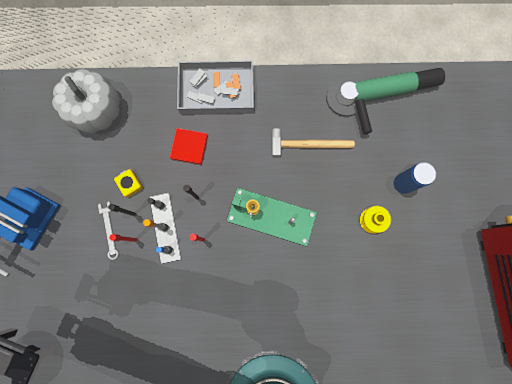

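Run:
```python
import cv2,numpy as np
a=cv2.imread('pics/s0.png')[165:305,180:410];b=cv2.imread('pics/t0.png')[165:275,90:330]
a=cv2.resize(a,None,fx=2.6,fy=2.6,interpolation=2);b=cv2.resize(b,None,fx=3.3,fy=3.3,interpolation=2)
cv2.imwrite('pics/s1.png',a);cv2.imwrite('pics/t1.png',b);print(a.shape,b.shape)
```

```text
(364, 598, 3) (363, 792, 3)
```

View pics/s1.png

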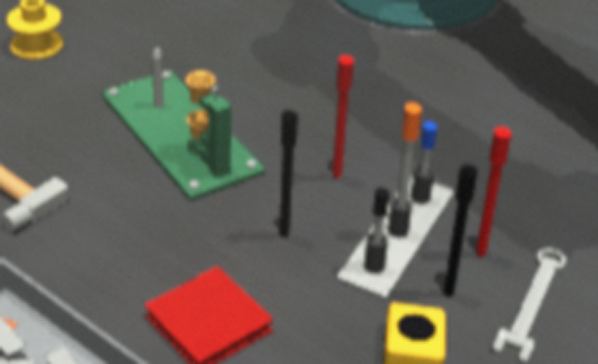

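View pics/t1.png

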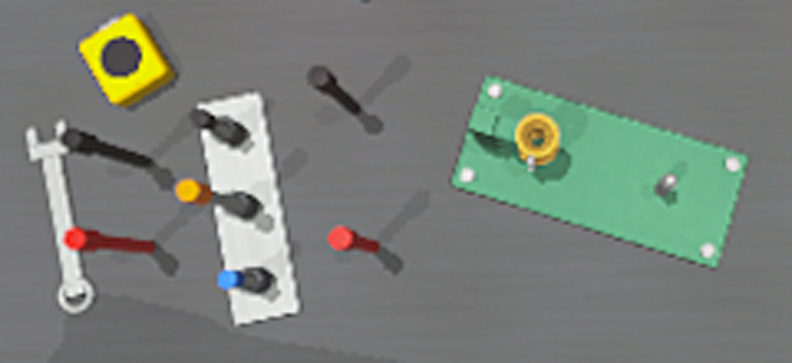

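The two crops show the rod candidates (full-picture pixels in the top view). In the rack there are an orange head at (147,223), middle socket, a blue head at (159,249) and a black head at (152,201). Standing outside the rack are black rods at (187,188) and (112,207), and red rods at (193,237) and (113,237). Only the orange-headed one is in a socket and taller than its neighbours, so it is the guide rod. The stand has the brass eye at (253,207) and the spindle tip at (293,220). The bobbin is at (376,219).

```bash
cat > meas.py <<'E'
from h import *
def blob(im,lo,hi,box):
    x0,y0,x1,y1=box; m=np.zeros(im.shape[:2],np.uint8)
    h=cv2.cvtColor(im,cv2.COLOR_BGR2HSV); m[y0:y1,x0:x1]=cv2.inRange(h,lo,hi)[y0:y1,x0:x1]
    n,l,s,c=cv2.connectedComponentsWithStats(m); i=1+np.argmax(s[1:,4]); return (l==i).astype(np.uint8),s[i],c[i]
E
python3 - <<'E'
from meas import *
t=cv2.imread('pics/t0.png');s=cv2.imread('pics/s0.png')
h=cv2.cvtColor(t,cv2.COLOR_BGR2HSV)
print('hsv orange',h[223,147],'brass',h[207,253],h[202,253],'bob',h[222,365],'spindle',h[217:224,289:297,2].tolist())
def circ(m):
    c=max(cv2.findContours(m,0,1)[0],key=cv2.contourArea); return cv2.minEnclosingCircle(c),cv2.fitEllipse(c)
for n,lo,hi,b in [('orange',(5,150,120),(17,255,255),(138,214,158,232)),('brass',(14,120,90),(24,255,255),(235,190,270,220)),('bob',(22,150,80),(34,255,255),(350,195,400,240)),('green',(55,80,60),(85,255,255),(220,180,325,250))]:
    m,st,c=blob(t,lo,hi,b); print(n,st,c.round(1),circ(m))
    if n=='green':
        r=cv2.minAreaRect(cv2.findNonZero(m)); P=[onz('top',p,.01)[:2].round(4) for p in cv2.boxPoints(r)]; print(r,P,np.mean(P,0))
m=np.zeros(t.shape[:2],np.uint8); m[185:270,140:190]=cv2.inRange(h,(0,0,190),(180,60,255))[185:270,140:190]
m=cv2.morphologyEx(m,3,np.ones((5,5)));m[:, :146]=0
r=cv2.minAreaRect(cv2.findNonZero(m)); P=np.array([onz('top',p,.006)[:2] for p in cv2.boxPoints(r)]);print('rack',r,P.round(4).tolist(),P.mean(0))
for n,uv,z in [('eye',(253,207),.125),('sp',(293,220),.102),('bobhub',(377,218),.076),('rodhead',(147,223),.188)]: print(n,onz('top',uv,z))
c=np.hstack([cv2.resize(t[190:235,230:310],None,fx=6,fy=6,interpolation=0),cv2.resize(t[195:240,352:400],None,fx=6,fy=6,interpolation=0)])
cv2.imwrite('pics/t2.png',c);print(c.shape)
E
```

```text
hsv orange [ 24 255 241] brass [ 75 104  96] [ 21 176 194] bob [ 30 255 233] spindle [[188, 187, 180, 157, 155, 161, 167, 168], [185, 174, 143, 179, 192, 152, 158, 173], [167, 136, 141, 227, 246, 186, 157, 184], [130, 120, 143, 196, 193, 155, 173, 187], [96, 96, 131, 137, 138, 171, 186, 186], [96, 93, 99, 107, 146, 172, 184, 186], [102, 93, 93, 109, 123, 118, 172, 187]]
orange [149 221   5   6  17] [151.3 224. ] (((151.0, 223.5), 2.6926822662353516), ((151.32931518554688, 223.92710876464844), (3.36277174949646, 5.249114990234375), 33.38446044921875))
brass [246 200  13  15 124] [252.5 206.6] (((252.0, 207.0), 7.280210018157959), ((252.51727294921875, 206.7327880859375), (11.367419242858887, 13.885555267333984), 159.5308837890625))
bob [360 206  31  28 675] [374.9 219.4] (((374.8979797363281, 219.56019592285156), 15.317593574523926), ((374.92626953125, 219.37786865234375), (26.58434295654297, 30.421981811523438), 82.72093200683594))
green [ 227  188   89   58 2629] [272.8 217.1] (((271.5, 217.0), 44.60110855102539), ((271.6895446777344, 216.48231506347656), (38.71076583862305, 104.6354751586914), 107.3753433227539))
((271.5729675292969, 216.36656188964844), (84.1135482788086, 35.315757751464844), 17.35402488708496) [array([0.5319, 0.1293]), array([0.6373, 0.0957]), array([ 0.5534, -0.1527]), array([ 0.4504, -0.1159])] [ 0.54325 -0.0109 ]
rack ((164.32139587402344, 227.79978942871094), (67.57392120361328, 19.33696937561035), 79.87532806396484) [[0.6136, 0.3717], [0.6233, 0.3122], [0.4167, 0.2717], [0.4076, 0.3295]] [0.51531121 0.32126629]
eye [0.55811188 0.04413567 0.125     ]
sp [ 0.52178238 -0.06839564  0.102     ]
bobhub [ 0.52533966 -0.31578845  0.076     ]
rodhead [0.51338477 0.31863966 0.188     ]
(270, 768, 3)
```

View pics/t2.png

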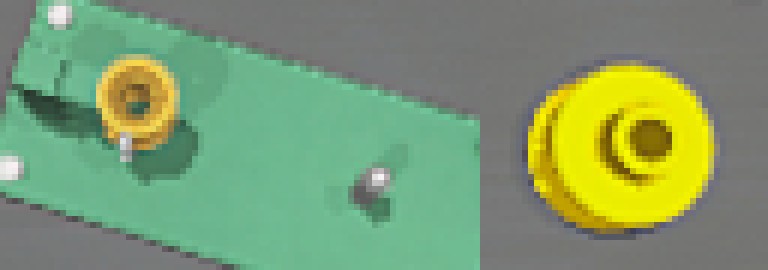

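The enlarged crop gives the eye rim centre at about (252.5,205.8), the spindle tip at about (292.5,219.2), and the bobbin flange top at about (377,217.8) with its bore near (380,217.7). The stand measures 262 x 110 mm and the rack 211 x 60 mm, as specified, and the spindle-to-eye distance is 119 mm.

Run:
```python
from meas import *
t=cv2.imread('pics/t0.png');s=cv2.imread('pics/s0.png')
# hub/bobbin: dark-bore centroid & flange
print('flange',onz('top',(377,217.8),.05),'bore',onz('top',(380,217.7),.076))
h=cv2.cvtColor(t,cv2.COLOR_BGR2HSV)
m,st,c=blob(t,(22,150,200),(34,255,255),(350,195,400,240)); ct=max(cv2.findContours(m,0,1)[0],key=cv2.contourArea);e=cv2.minEnclosingCircle(ct);print('bright',st,e,onz('top',e[0],.05))
m,st,c=blob(t,(8,150,120),(28,255,255),(138,214,158,232));print('orange top',st,c)
for k in [(5,150,120)]:
    m2,s2,c2=blob(s,k,(24,255,255),(325,195,350,225));print('orange scene',s2,c2)
def tri(a,b):
    o,d=ray('top',a);p,q=ray('scene',b);d=d/np.linalg.norm(d);q=q/np.linalg.norm(q)
    x=np.linalg.lstsq(np.c_[d,-q],p-o,rcond=None)[0];A=o+d*x[0];B=p+q*x[1];return (A+B)/2,np.linalg.norm(A-B)
print('rod top', tri((147,223),(338,207)))
P=lambda z:proj('top',[[.5153,.3213,z]])[0]; print('exp head',P(.188),proj('scene',[[.5153,.3213,.188],[.5153,.3213,.148]]))
for n,a,b in [('blkR',(187,188),(180+289/2.6,165+115/2.6)),('redR',(193,237),(180+346/2.6,165+60/2.6)),('blkL',(112,207),(180+467/2.6,165+170/2.6)),('redL',(113,237),(180+502/2.6,165+132/2.6)),('can',(424,174),(149,151))]: print(n,tri(a,b))
for q in [.002,.1]: print('redR base etc')
R=np.array([[-.948,.318,0],[.318,.948,0],[0,0,-1.]]);
print(robot.get_state()['tool_rot'])
for sg in(1,-1):
  R2=R@np.diag([sg,sg,1])
  for p in [(.525,-.316,.2),(.525,-.316,.072),(.5243,-.0675,.25),(.5153,.32,.17),(.5153,.32,.45),(.562,.046,.45),(.562,.046,.19)]:
    q=robot.ik(p,R2);print(sg,p,None if q is None else np.round(q,2))
```

```text
flange [ 0.52831439 -0.32451011  0.05      ] bore [ 0.52604994 -0.32459112  0.076     ]
bright [360 206  31  27 504] ((375.0, 219.5), 15.207006454467773) [ 0.52334611 -0.31818129  0.05      ]
orange top [144 220  10   7  52] [148.25       222.90384615]
orange scene [335 204   7  15  81] [338.01234568 211.12345679]
rod top (array([0.5136867 , 0.32112473, 0.1813488 ]), np.float64(0.0010149422722053123))
exp head [145.99487921 222.28118378] [[337.78459498 205.41161237]
 [336.43691417 216.5429687 ]]
blkR (array([0.60482757, 0.22065614, 0.17438322]), np.float64(0.004455480033564812))
redR (array([0.474361  , 0.20319088, 0.17502811]), np.float64(0.004283229300205077))
blkL (array([0.5578594 , 0.41818482, 0.17445548]), np.float64(0.0033262860462360084))
redL (array([0.47830948, 0.41221396, 0.17537983]), np.float64(0.0046578950695214776))
can (array([ 0.63728714, -0.42987776,  0.14541627]), np.float64(0.0040468531516014965))
redR base etc
redR base etc
[[-9.27625864e-01  3.73510542e-01 -3.62092069e-04]
 [ 3.73510714e-01  9.27625271e-01 -1.05056600e-03]
 [-5.65117218e-05 -1.10977746e-03 -9.99
[... 267 characters left out ...]
-0.06  0.99  0.69]
1 (0.5153, 0.32, 0.45) [-0.71  0.27  0.14  1.32 -0.04  1.55  0.67]
1 (0.562, 0.046, 0.45) [-0.53  0.2   0.49  1.43 -0.09  1.53  1.2 ]
1 (0.562, 0.046, 0.19) [-0.48  0.37  0.43  1.82 -0.18  1.    1.27]
-1 (0.525, -0.316, 0.2) [-0.12  0.55  0.86  1.69 -0.46  1.11 -1.02]
-1 (0.525, -0.316, 0.072) [-0.12  0.76  0.87  1.78 -0.71  0.95 -0.84]
-1 (0.5243, -0.0675, 0.25) [-0.69  0.32  0.93  1.85 -0.28  1.12 -1.56]
-1 (0.5153, 0.32, 0.17) [-1.1   0.52  0.67  1.73 -0.37  1.02 -2.19]
-1 (0.5153, 0.32, 0.45) [-1.08  0.31  0.65  1.33 -0.19  1.56 -2.35]
-1 (0.562, 0.046, 0.45) [-0.74  0.22  0.75  1.44 -0.15  1.54 -1.89]
-1 (0.562, 0.046, 0.19) [-0.75  0.44  0.79  1.82 -0.36  1.03 -1.71]
```

```bash
cat >> h.py <<'E'
Y=np.array([.318,.948,0]);Y/=np.linalg.norm(Y)
def rot(y): z=np.array([0,0,-1.]); return np.column_stack([np.cross(y,z),y,z])
R0=rot(Y); R90=rot(np.array([-Y[1],Y[0],0])); R90b=rot(np.array([Y[1],-Y[0],0]))
EYE=np.array([.5621,.0457]); SP=np.array([.5243,-.0675]); BOB=np.array([.527,-.3245])
def st(msg=''):
    s=robot.get_state(); print(msg,'t%.1f'%s['time'],np.round(s['ee_pos'],4),'F',np.round(s['force'],1),'M',np.round(s['moment'],2),'op %.4f gf %.1f'%(s['opening'],s['grasp_force']))
E
python3 - <<'E'
from h import *
st()
robot.move_linear([.233,.58,.40],velocity=.3)
robot.move_ptp([.5243,-.0675,.35],R0); robot.move_ptp([*BOB,.18],R90b if abs(robot.ik([*BOB,.18],R90b)[6])<2.5 else R90)
print(robot.get_state()['qpos'])
robot.gripper_to(.065); st('above')
robot.move_linear([*BOB,.073],velocity=.12,threshold=8); st('down')
robot.gripper_to(.02); st('closed'); robot.gripper_to(.065)
robot.move_linear([*BOB,.12]); robot.move_ptp([*BOB,.12],R0); robot.move_linear([*BOB,.073],velocity=.12,threshold=8); st('down')
robot.gripper_to(.02); st('closed')
robot.move_linear([*BOB,.21]); st('lift')
grab('scene','pics/s3.png')
c=cv2.imread('pics/s3.png')[60:260,80:380];cv2.imwrite('pics/s3c.png',cv2.resize(c,None,fx=2.5,fy=2.5,interpolation=2))
E
```

```text
t0.1 [0.2333 0.5795 0.2239] F [-0.2  0.4 -0. ] M [ 0.02  0.   -0.01] op 0.0939 gf 0.0
[-0.1631116   0.63390157  0.95728821  1.6952684  -0.56993436  1.1169013
  0.64329561]
above t5.2 [ 0.527  -0.3245  0.18  ] F [0.9 0.2 0.5] M [-0.04  0.01 -0.05] op 0.0655 gf 0.0
down t6.2 [ 0.5273 -0.3248  0.0737] F [ 0.9 -0.8 -0.4] M [-0.08  0.09  0.03] op 0.0648 gf 0.0
closed t6.8 [ 0.527  -0.3245  0.0732] F [-1.7  1.8  4.5] M [0.29 0.47 0.03] op 0.0352 gf 30.0
down t9.7 [ 0.527  -0.3247  0.0731] F [ 0.  -1.3  0.2] M [0.01 0.01 0.06] op 0.0655 gf 0.0
closed t10.3 [ 0.5271 -0.3246  0.0733] F [-1.1 -0.3  4.4] M [0.2  0.21 0.03] op 0.0356 gf 30.0
lift t11.3 [ 0.5266 -0.3242  0.2091] F [ 0.3  0.4 -1.4] M [ 0.02 -0.    0.03] op 0.0359 gf 30.0
```

View pics/s3c.png

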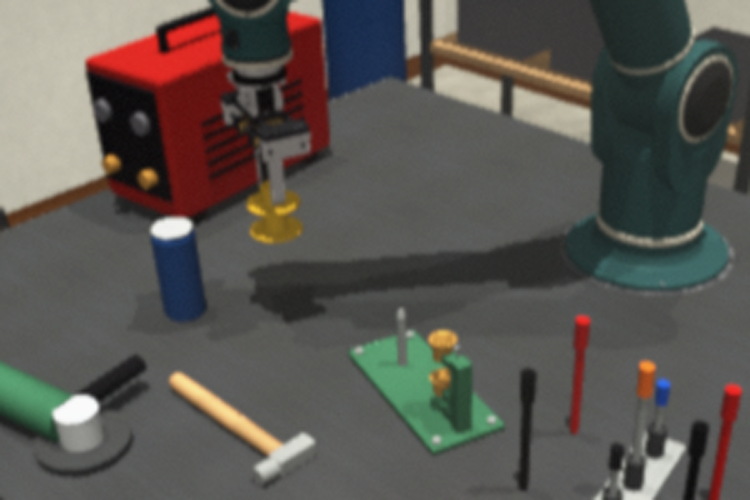

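The bobbin is held upright in the gripper (crop pixel (275,215)), clear of the can. The spindle tip is at crop (401,313), which is about (240,185) in the full picture.

Run:
```python
from h import *
print(proj('scene',[[*SP,.102],[*EYE,.125],[*SP,.01]]),'(meas tip 240.4,185.2; eye rim ~257.2,194)')
robot.move_linear([*SP,.215],velocity=.2); st('over')
hit=robot.move_linear([*SP,.1],velocity=.1,threshold=8); st('mid %s'%hit)
if not hit:
    hit=robot.move_linear([*SP,.079],velocity=.03,threshold=8); st('end %s'%hit)
grab('scene','pics/s4.png');grab('top','pics/t4.png')
```

```text
[[239.09274393 183.02410322]
 [255.75078248 194.36530872]
 [239.89461163 204.4855297 ]] (meas tip 240.4,185.2; eye rim ~257.2,194)
over t12.8 [ 0.5242 -0.0684  0.215 ] F [ 0.2  0.2 -1.3] M [ 0.03 -0.06  0.05] op 0.0357 gf 30.0
mid False t14.1 [ 0.5246 -0.0675  0.1005] F [-0.2 -0.4 -0.2] M [-0.02  0.02  0.01] op 0.0357 gf 30.0
end True t14.7 [ 0.5243 -0.0675  0.0826] F [ 1.6 -0.2  1.3] M [ 0.01 -0.23 -0.04] op 0.0354 gf 30.0
```

Run:
```python
from h import *
robot.gripper_to(.06); robot.pause(.2); st('rel')
robot.move_linear([*SP,.30],velocity=.25)
RK=[.5148,.3208]
robot.move_ptp([*RK,.32],R0); robot.gripper_to(.045); t=grab('top','pics/t5.png'); st('above rod')
robot.move_linear([*RK,.171],velocity=.15,threshold=8); st('down')
robot.gripper_to(.005); st('grip')
robot.move_linear([*RK,.24],velocity=.12,threshold=15); st('l1')
robot.move_linear([*RK,.43],velocity=.2); robot.pause(.2); st('l2')
s=grab('scene','pics/s5.png');t=grab('top','pics/t6.png')
a=cv2.resize(s[90:260,230:380],None,fx=3,fy=3,interpolation=2);b=cv2.resize(t[180:260,220:330],None,fx=3,fy=3,interpolation=2)
o=np.zeros((510,780,3),np.uint8);o[:,:450]=a;o[:240,450:780]=b;cv2.imwrite('pics/c6.png',o)
```

```text
rel t15.6 [ 0.5239 -0.0674  0.0828] F [-1.1 -0.1  0.6] M [-0.01  0.01 -0.02] op 0.0601 gf 0.0
above rod t18.6 [0.5148 0.3207 0.32  ] F [ 0.8 -0.3  0.5] M [-0.03 -0.    0.04] op 0.0449 gf 0.0
down t19.7 [0.5152 0.321  0.1719] F [ 0.5  0.4 -0.4] M [ 0.01  0.01 -0.03] op 0.0446 gf 0.0
grip t20.2 [0.5149 0.3208 0.1712] F [-0.6  0.3  1.8] M [-0.1   0.05 -0.02] op 0.0170 gf 30.0
l1 t21.0 [0.5145 0.3207 0.2392] F [-0.3 -0.3 -2.3] M [0.04 0.06 0.01] op 0.0176 gf 30.0
l2 t22.3 [0.5146 0.3207 0.4292] F [ 0.   0.4 -1.4] M [0.03 0.02 0.03] op 0.0175 gf 30.0
```

View pics/c6.png

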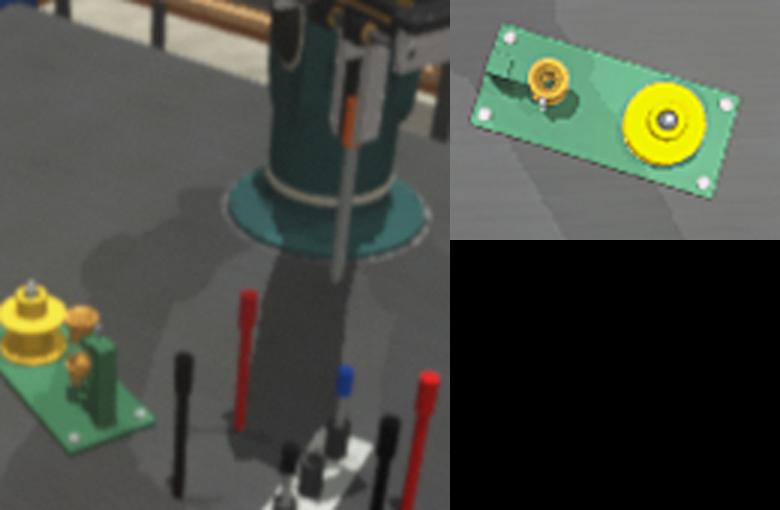

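The bobbin sits fully down on the spindle with the tip poking out of its hub. The rod is held near vertical, with its foot at about (342.7,183.3) in the scene view, and the other rods are undisturbed. Next I check the tilt numerically and look at it over the eye.

```bash
cat > shank.py <<'E'
from h import *
def shank(im,p):
    # shank axis: per-row brightest-gradient pair around the projected expected axis
    zs=np.linspace(.012,.125,30); p=np.array(p)-[0,0,.163]
    e=proj('scene',[p+[0,0,z] for z in zs]); g=cv2.GaussianBlur(cv2.cvtColor(im,6),(3,3),0).astype(float); off=[]
    x=np.arange(-9,9.01,.1)
    for u,v in e:
        l=cv2.remap(g.astype(np.float32),(u+x).astype(np.float32)[None],np.full((1,len(x)),v,np.float32),1)[0]
        d=np.gradient(l); sc=[(abs(d[i]-d[i+w]),x[i]+w*.05) for w in range(35,65,3) for i in range(len(x)-w) if d[i]*d[i+w]<0]
        off.append(max(sc)[1])
    off=np.array(off);f=cv2.fitLine(np.c_[zs,off/500].astype(np.float32),cv2.DIST_HUBER,0,.01,.01).ravel()
    a=f[1]/f[0]*500; b=f[3]*500-a*f[2]
    return off.round(1),'px at foot %.2f, at z=.14 %.2f'%(b,b+a*.14)
E
python3 - <<'E'
from shank import *
s=cv2.imread('pics/s5.png');p=robot.get_state()['ee_pos']
print(shank(s,p)); print(proj('scene',[p-[0,0,.163],p-[0,0,.023]]), 'meas foot 342.7,183.3 top 346,139.3')
robot.move_linear([*EYE,.43],velocity=.2); robot.move_linear([*EYE,.31],velocity=.2); robot.pause(.3); st('hover')
s=grab('scene','pics/s7.png');grab('top','pics/t7.png');p=robot.get_state()['ee_pos']
print(shank(s,p)); print(proj('scene',[p-[0,0,.163],p-[0,0,.023],[*EYE,.125]]))
cv2.imwrite('pics/c7.png',cv2.resize(s[110:240,200:320],None,fx=4.5,fy=4.5,interpolation=2))
E
```

```text
(array([ 5.6,  5.3,  5.4,  1.1,  1.5,  5.5,  1.8,  1.6,  1.5,  1.3,  1.2,
        1. ,  1.3,  1.2,  1.3,  1.2,  1.5, -4.9,  0.8, -2.2,  1.8,  1.3,
        1.2,  1.2,  1. ,  1.6,  1.1,  1.5,  1.4,  1.3]), 'px at foot 1.62, at z=.14 1.27')
[[340.53015461 182.15903616]
 [346.06194394 136.42740882]] meas foot 342.7,183.3 top 346,139.3
hover t25.0 [0.5623 0.0457 0.3106] F [ 0.1  0.2 -2. ] M [0.07 0.02 0.04] op 0.0177 gf 30.0
(array([ 1.4,  1.5,  1.3,  1.5,  1.2,  1.4,  0.5,  0.6,  0.4,  0.5,  1.3,
        1.5,  0.6,  0.4,  0.6,  0.7, -1.5, -1.4, -1.6, -1.4, -1.3, -1.5,
       -1.3, -1.6,  0.9,  1. ,  1.2,  1.4,  0.4,  0.3]), 'px at foot 1.38, at z=.14 -0.27')
[[255.66732482 188.65279154]
 [255.22278552 150.22557483]
 [255.75078248 194.36530872]]
```

View pics/c7.png

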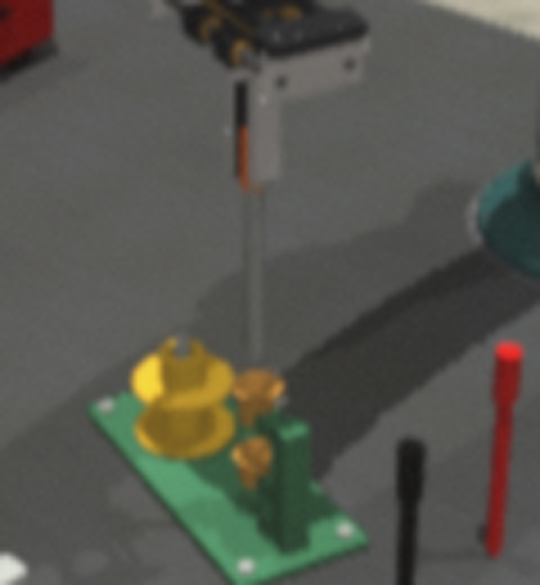

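The rod hangs vertically over the upper eye: shank at crop x of about 255, rim centre at about 259, agreeing to about 1 mm. I thread it slowly with force monitoring.

Run:
```python
from h import *
for z,v in [(.27,.08),(.255,.05),(.24,.05),(.222,.05),(.205,.04),(.188,.04)]:
    h=robot.move_linear([*EYE,z],velocity=v,threshold=6); robot.pause(.1); st('%s'%h)
    if h: break
robot.pause(.3);st('still')
s=grab('scene','pics/s8.png')
cv2.imwrite('pics/c8.png',cv2.resize(s[130:240,200:320],None,fx=4.5,fy=4.5,interpolation=2))
```

```text
False t25.8 [0.5624 0.0457 0.2705] F [-1.2 -0.  -2.2] M [-0.   -0.02 -0.03] op 0.0173 gf 30.0
False t26.4 [0.5622 0.0457 0.2551] F [ 0.2  0.3 -3.3] M [ 0.01  0.01 -0.01] op 0.0175 gf 30.0
False t26.9 [0.5622 0.0457 0.2401] F [ 0.2  0.7 -2.6] M [ 0.02 -0.04  0.01] op 0.0175 gf 30.0
False t27.5 [0.5622 0.0456 0.2222] F [-0.1  0.6 -2.7] M [0.04 0.02 0.  ] op 0.0176 gf 30.0
False t28.2 [0.5622 0.0457 0.2051] F [-0.1  0.7 -2.1] M [0.01 0.05 0.08] op 0.0176 gf 30.0
False t28.9 [0.5622 0.0457 0.1882] F [-0.6 -0.2 -1.8] M [ 0.02 -0.01 -0.  ] op 0.0173 gf 30.0
still t29.2 [0.5621 0.0457 0.1881] F [-0.5  0.1 -1.8] M [-0.02 -0.02  0.07] op 0.0173 gf 30.0
```

View pics/c8.png

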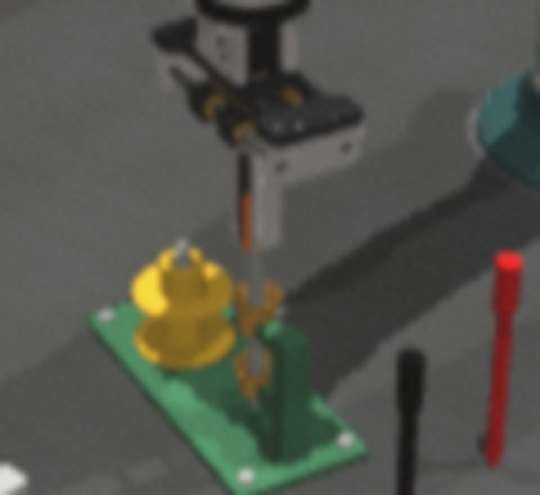

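The rod runs through both eyes: the shank is visible between them at crop (257,350), with the head at (246,220). Forces stay under 3 N, and the bobbin is still seated.

Run:
```python
from h import *
print(robot.sign_off()); st()
```

```text
the job is handed in; nothing more can be done
None
the job is handed in; nothing more can be done
```

I've handed the job in: the bobbin is down on the spindle and let go, and the rod is gripped upright through both eyes with its foot about 15 mm below the lower one (worked out from the gripper height), wrist force staying under about 4 N; the sign-off returned no verdict.

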